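# Feed one blank plate from the magazine to the drilling jig

## Task

First take the offcut of cable trunking off the drilling jig and put it in the grey bin. Then pull the bottom plate sideways out of the stack magazine, leaving the other plates in the magazine to drop down flat, and lay it in the jig, flat on the bed and pushed home against both the end stop and the side stop. Let go of it there, and leave the drill, the tape roll and the screwdriver where they are.

Things in the scene. Friction and masses are not known exactly. Their poses are not given: they have to be found in the camera images.
- magazine: Open-topped steel stack magazine, screwed down. Origin on the table under the exit lip; z up; plates leave to local -x. Floor top 45 mm up, x = -2 to 104 mm, 70 mm wide. Inside 104 long (x = 0 to 104) x 56 mm wide, 4 mm walls up to 81 mm above the table. Foot 130 x 90 x 6 mm high, reaching to x = -10 mm; the table in front is free.
- mag_mouth (a point): Point on the magazine's floor top under the middle of the exit lip, axes as the magazine's. The 4 mm lip (x = -4 to 0 mm) is two tongues beyond y = +-14 mm, from 12 to 36 mm above this point, so only the bottom 8 mm plate can pass below it.
- plate_1: The bottom plate of the stack, bare aluminium, 100 (x) x 52 (y) x 8 mm (z), about 0.11 kg; origin at the centre of its underside. It starts flat on the magazine's floor with 30 to 40 mm sticking out of the exit, in free air 45 mm above the table, where its 52 mm width can be gripped from above. Local +x points into the magazine at the start. Both ends are alike.
- plate_2: Plate of the same kind, number 2 from the bottom, wholly inside the magazine; origin at the centre of its underside. Drops 8 mm when the bottom plate is gone.
- plate_3: Plate of the same kind, number 3 from the bottom, wholly inside the magazine; origin at the centre of its underside. Drops 8 mm when the bottom plate is gone.
- plate_4: Plate of the same kind, number 4 from the bottom, wholly inside the magazine; origin at the centre of its underside. Drops 8 mm when the bottom plate is gone.
- jig: Dark steel drilling jig, screwed down. Origin on the table under the middle of the seated plate; local x runs along the bed to the end stop, y towards the side stop. Foot 150 x 90 x 6 mm high (x = -65 to 85). Bed 100 mm long (x = -50 to 50), 36 mm wide, top 45 mm above the table: the plate overhangs it 8 mm on each long side.
- nest (a point): Point on the bed top where the plate's underside centre lies when it touches both stops, axes as the jig's. From it: end stop face at x = 50 mm, looking to -x, 52 mm wide; side stop face at y = 26 mm, looking to -y, from x = 2 to 42 mm, 12 mm thick; both stops 14 mm high.
- offcut: Short offcut of white cable trunking, a channel open at the top, 60 (x) x 26 (y) x 17 mm (z), walls 3 mm, 30 g, stiff. Origin at the centre of its underside. It starts on the jig's bed, roughly along it, clear of both stops.
- bin: Grey plastic open scrap bin, 110 (x) x 120 (y) x 55 mm high, walls 4 mm, fixed. Origin at the centre of its underside.
- drill: Cordless drill standing on its battery (bystander), 195 mm tall, 80 mm wide; origin at the centre of the battery's underside; the bit points to local -x, its tip 155 mm from the origin and 165 mm above the table.
- tape: Roll of grey tape lying flat (bystander), 100 mm across, 48 mm high; origin at the centre of its underside.
- screwdriver: Screwdriver lying on the table (bystander), 200 mm long along its local x, about 30 mm thick.

How it is judged:
By the outcome, as a careful person would: the job done as asked, in the order asked, and still so for the second after the job is handed in, with the robot touching nothing.
It also fails if it takes over 58 s, if anything falls off the work surface, if the arm or the gripper's body presses on something with over 40 N, if the wrist force passes 120 N, or if a joint passes its speed limit or range.

## Robot

A 6-joint arm with a two-finger parallel gripper is mounted at the origin on the work surface. World frame = base frame: x ahead of the robot, y to its left, z up, the work surface at z = 0. Lengths are in mm, angles in rad, forces in N, time in s.
With the tool pointing down it reaches from about 150 to 775 mm from the base axis. Payload 6.1 kg.
Tool frame: the origin (TCP) lies on the centre line of the jaws, within the pads' length; the fingertips stand 22 mm ahead of it and the grasp point (between the pads) lies 3 mm ahead of it (r.tcp_to_tips is the distance from the TCP to the fingertips, in mm); z points along the fingers, y is the line along which they close (so a half turn about z gives the same grasp; the last joint's range is limited). The gripper opens to 85 mm and grips with 20 to 120 N. Pads are 22 mm wide; open, the fingers measure 114 mm over their backs; the gripper's body (76 mm by 85 mm) begins 54 mm behind the grasp point. The pads swing forward as they close: fully open they stand 13 mm farther back than shut.
Start: joints at [-1.119, 0.126, -0.04, 1.405, 0, 1.571], TCP at [229.199, -472.309, 233.195] pointing down, gripper open.
Joint ranges: [-2.72, 2.72], [-0.95, 1.95], [-1.27, 1.35], [-1.78, 2.02], [-1.46, 1.47], [-3.14, 3.14]. Speed limits (rad/s): [2.39, 2.39, 3.01, 3.14, 3.14, 3.14].

## Interface

Orientations are given as a unit quaternion [w, x, y, z].
In Python, from cell import status, viewer, order, r gives the robot as it stands. The module is installed in compiled form; this text tells all that it offers.
- The arm moves only by the tool jog_arm, never from a script. Its argument "targets" is text: rows parted by semicolons, each of 7 numbers parted by spaces: the shift along the world's x, y, z in mm, then the turn, a rotation vector about the world's x, y, z in degrees, then the closure, from 0 (fully open) to 1 (shut). A call has 1 to 10 rows; each row is the pose to reach, as a shift and turn from the pose commanded when the call began; what a row does not reach only later rows make up. A row lasts 1/12 s, in which the tool goes at most 41.7 mm and 7.16 degrees, less where a joint would pass 70% of its speed; a pose out of reach is approached as far as the arm can. A call with a gripper value outside its range is refused whole. The fingers move at their own pace and stop on an object; the grip force is fixed at half the most. Time passes only in rows, so rows that repeat a pose let the fingers close. It gives the time, the measured TCP pose, the force, the opening and the grip force at its end, in the units of the state.
- status.get_obs(): the state, without advancing time (a new reading comes with each control period).
- viewer.grab_frame(name): name is "side" or "top"; returns the picture (400x640x3 uint8, red, green, blue); there is no depth.
- viewer.camera_model(name): a dict with "intrinsics" (3x3 intrinsics, pixels), "k1" (the pictures are not rectified: a ray, as slopes to the right and down, at radius r is drawn at 1 + k1 r^2 times it, then the intrinsics apply), "rvec" (rotation vector, rad) and "tvec" (3), from world to camera coordinates, as OpenCV has them. Camera axes: x right, y down, z forward; pixel columns grow to the right and rows downward; lengths in mm; the calibration is good to about 2 mm. A picture is of the moment at which its call begins. camera_model takes no time and is no camera call.
- order.sign_off(): hands the job in; it is judged then, once.
The state is a dict: "clock": time; "qpos": joint angles; "qd": joint speeds; "joint_efforts": joint torques, N m; "tool_pos": TCP position; "orientation": TCP orientation; "ft_force": force on the tool from outside, world axes, zero at the start; "ft_torque": the same for the moment, N m; "finger_gap": opening from 0.0 (shut) to 1.0 (fully open); "grasp_force": force on a finger pad.
Only numpy, scipy, OpenCV 4.12 (cv2) and the standard library are available. Lean on these libraries where they do the work, as an engineer would, in place of code of your own. Each camera call takes 0.05 s, during which the arm holds its last target. There are 200 camera calls.

## Working session

There is one attempt and no reset: what is moved stays moved. The work goes in short steps, Python scripts to look and compute and a tool call to move; the robot and the scene stay as the last step left them, time stands still between calls to the robot, and variables do not carry over. Pictures are saved under pics/ and viewed, at most 10 in all, crops included, and the job is handed in when it is done.

Besides the shell and the picture viewer there is one more tool, called after "Call:" in YAML: its name, and indented under it one key for each argument. jog_arm: Moves the arm, as the interface text tells. Its arguments: {"type":"object","properties":{"targets":{"type":"string"}},"required":["targets"]}

```bash
mkdir -p pics; cat > h.py <<'E'
import numpy as np, cv2
from cell import status, viewer, order, r
def cam(n):
    m=viewer.camera_model(n); K=np.array(m["intrinsics"],float); R=cv2.Rodrigues(np.array(m["rvec"],float))[0]
    return K,float(m["k1"]),R,np.array(m["tvec"],float).ravel()
def ray(n,uv):
    K,k1,R,t=cam(n); d=np.linalg.solve(K,[uv[0],uv[1],1])[:2]; s=d.copy()
    for _ in range(30): s=d/(1+k1*(s@s))
    return -R.T@t, R.T@np.array([s[0],s[1],1])
def onz(n,uv,z):
    o,d=ray(n,uv); return o+d*(z-o[2])/d[2]
def tri(uvs,uvt):
    o1,d1=ray("side",uvs);o2,d2=ray("top",uvt)
    a,b=np.linalg.lstsq(np.c_[d1,-d2],o2-o1,rcond=None)[0]
    p,q=o1+a*d1,o2+b*d2; return (p+q)/2,np.linalg.norm(p-q)
def proj(n,P):
    K,k1,R,t=cam(n); c=R@np.asarray(P,float)+t; s=c[:2]/c[2]; s=s*(1+k1*(s@s)); return (K@[s[0],s[1],1])[:2]
def save(n,f,box=None,sc=1):
    im=viewer.grab_frame(n)[:,:,::-1]
    cv2.imwrite(f"pics/{f}_full.png",im)
    if box: im=im[box[1]:box[3],box[0]:box[2]]
    cv2.imwrite(f"pics/{f}.png",cv2.resize(im,None,fx=sc,fy=sc,interpolation=cv2.INTER_CUBIC))
E
python3 - <<'E'
from h import *
save("top","t0",None,1.25);save("side","s0",None,1.25)
for n in("top","side"):
    o,d=ray(n,(320,200));print(n,o.round(),d.round(2),cam(n)[0][0,0],cam(n)[1])
E
```

```text
top [ 533.   20. 1124.] [ 0.11 -0.01 -0.99] 394.0355864537455 -0.06988073529681817
side [573. 728. 691.] [ 0.04 -0.76 -0.65] 379.01825918891564 -0.014119867655732296
```

View pics/t0.png

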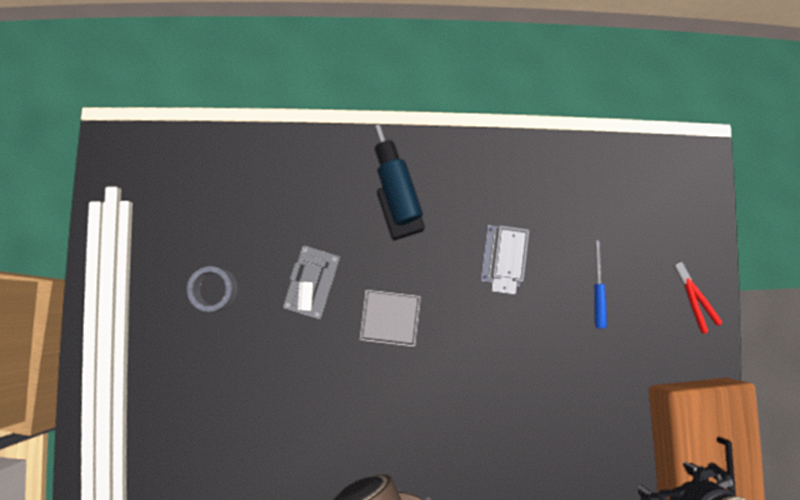

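View pics/s0.png

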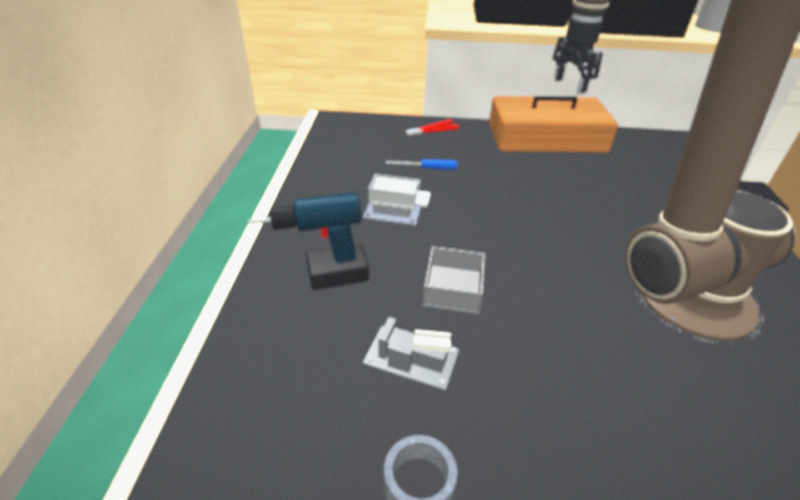

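The top view shows the jig with the white offcut around (310,285)/1.25 and the magazine around (507,258)/1.25, with its plate protruding toward the robot. The bin is at about (390,318)/1.25. The side view shows the same things. Next I'll enlarge the details.

```bash
python3 - <<'E'
import cv2,numpy as np
t=cv2.imread("pics/t0_full.png");s=cv2.imread("pics/s0_full.png")
def c(im,x,y,w=80,h=60,k=5):
    a=cv2.resize(im[y:y+h,x:x+w],None,fx=k,fy=k,interpolation=cv2.INTER_CUBIC)
    for i in range(0,w,10): cv2.putText(a,str(x+i),(i*k,8),0,.3,(0,255,255),1); cv2.line(a,(i*k,10),(i*k,14),(0,255,255),1)
    for i in range(0,h,10): cv2.putText(a,str(y+i),(0,i*k+4),0,.3,(0,255,0),1)
    return a
cv2.imwrite("pics/m0.png",np.vstack([np.hstack([c(t,210,195),c(t,365,175)]),np.hstack([c(s,290,252),c(s,282,130)])]))
E
```

```text
(no output)
```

View pics/m0.png

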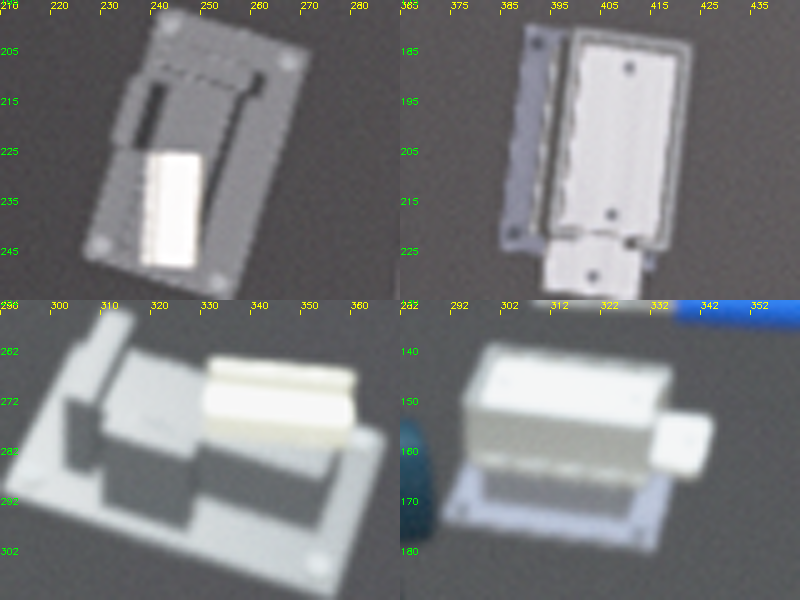

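The top crop shows the jig foot corners at (241,196), (272,205), (226.5,246) and (256.5,255). The offcut spans (239..250, 226..249), and the end of the protruding plate runs from (393.6,233) to (413,234.4). The side crop shows the matching foot corners at (291,290), (357,311) and (367,279.4).

```bash
python3 - <<'E'
from h import *
np.set_printoptions(suppress=True,precision=1)
P=lambda l,a,b:print(l,*tri(a,b))
P("jig ++",(291,290),(241,196));P("jig -+",(357,311),(226.5,246));P("jig --",(367,279.4),(256.5,255))
P("off far-",(331.4,263.6),(250.3,225.7));P("off near-",(361.4,266.4),(248.8,248.8))
P("plate near-",(344.4,153.6),(413,234.4));P("plate near+ ",(343.4,163),(393.6,233))
c=np.array([onz("top",p,6)[:2] for p in[(241,196),(272,205),(256.5,255),(226.5,246)]]);print("foot",c, np.linalg.norm(np.roll(c,-1,0)-c,axis=1))
rr=cv2.minAreaRect(c.astype(np.float32)); print(rr)
e=(c[0]+c[1])/2-(c[2]+c[3])/2;a=np.arctan2(e[1],e[0]);ctr=c.mean(0);print("jig yaw",np.degrees(a),"origin",ctr-10*np.array([np.cos(a),np.sin(a)]))
s2=c[0]-c[1]+c[3]-c[2];print("yaw from y",np.degrees(np.arctan2(-s2[0],s2[1])))
# offcut mask
t=cv2.imread("pics/t0_full.png");m=np.zeros((400,640),np.uint8);m[195:255,225:270]=(t.min(2)>170)[195:255,225:270]*255
k=max(cv2.findContours(m,0,1)[0],key=cv2.contourArea)[:,0];q=np.array([onz("top",p,62)[:2] for p in k],np.float32);print("off",cv2.minAreaRect(q))
q53=np.array([onz("top",p,53) for p in[(393.6,233),(413,234.4)]]);print("plate end",q53)
for p in[(398.5,183.5),(422.5,184)]:print("mag top far corners",onz("top",p,81))
for p in[(392,221.5),(418,224.5)]:print("mag near corners z81",onz("top",p,81))
for p in[(401.5,184),(419.3,185.8),(417,222),(395.8,221)]:print("plate4 z77",onz("top",p,77))
m[:]=0
hsv=cv2.cvtColor(t,cv2.COLOR_BGR2HSV)
for n,z,pts in[("bin",55,[(292,233),(336,234.5),(333,276.5),(288.5,273)])]:
    w=np.array([onz("top",p,z)[:2] for p in pts],np.float32);print(n,cv2.minAreaRect(w))
E
```

```text
jig ++ [657.3 234.7   9.8] 3.5383237096444926
jig -+ [514.1 270.8   5.8] 3.376524492244043
jig -- [491.4 184.8   3.3] 3.0424562009114346
off far- [572.7 196.   61.3] 0.8548565809439937
off near- [509.6 197.6  61.7] 2.7654216839826606
plate near- [ 558.5 -246.1   53. ] 5.7382795067338686
plate near+  [ 560.6 -192.4   55.3] 6.5259166458469515
foot [[659.5 235.5]
 [635.9 145.5]
 [493.  184.3]
 [515.8 270.6]] [ 93.  148.1  89.3 147.9]
((576.0728149414062, 209.23126220703125), (92.96160888671875, 148.08047485351562), 75.3437728881836)
jig yaw -14.459154783644049 origin [566.4 211.5]
yaw from y -14.72577206267079
off ((543.8226318359375, 212.2301788330078), (30.400007247924805, 62.696205139160156), 88.03804016113281)
plate end [[ 563.9 -193.1   53. ]
 [ 561.4 -246.2   53. ]]
mag top far corners [ 695.9 -199.7   81. ]
mag top far corners [ 696.4 -264.6   81. ]
mag near corners z81 [ 593.5 -182.9   81. ]
mag near corners z81 [ 587.3 -252.6   81. ]
plate4 z77 [ 695.4 -208.7   77. ]
plate4 z77 [ 691.9 -257.    77. ]
plate4 z77 [ 594.1 -250.9   77. ]
plate4 z77 [ 595.3 -193.9   77. ]
bin ((502.4728698730469, 26.3040771484375), (119.93682861328125, 112.97291564941406), 87.07762145996094)
```

```bash
python3 - <<'E'
from h import *
from scipy.spatial.transform import Rotation as R
s=status.get_obs();print(s)
w,x,y,z=s["orientation"];print(R.from_quat([x,y,z,w]).as_matrix().round(3),r.tcp_to_tips)
# magazine yaw via foot left edge (z6) line fit, in t0 top crop
t=cv2.imread("pics/t0_full.png").astype(float)
g=t.mean(2);pts=[]
for v in range(184,221):
    row=g[v,378:396];d=np.diff(row);i=d[:14].argmax();w_=d[max(i-1,0):i+2];pts.append((378.5+max(i-1,0)+(w_*np.arange(len(w_))).sum()/w_.sum(),v))
q=np.array([onz("top",p,6)[:2] for p in pts],np.float32)
vx,vy,x0,y0=cv2.fitLine(q,cv2.DIST_HUBER,0,.01,.01).ravel();print("foot left edge",np.degrees(np.arctan(vy/vx)),x0,y0)
rows=[]
for v in range(226,232):
    row=g[v];d=np.diff(row);f=lambda a,b,s:(lambda k,i:a+.5+i)(0,(s*d[a:b]).argmax())
    rows.append((f(388,398,1),f(408,418,-1)))
print(rows)
E
```

```text
{'clock': 0.1, 'qpos': array([-1.11903972e+00,  1.26333530e-01, -4.04891586e-02,  1.40540727e+00,
        2.00129509e-05,  1.57075225e+00]), 'qd': array([ 0.00178295, -0.00079154,  0.00262272,  0.0016235 , -0.00050608,
        0.00068752]), 'joint_efforts': array([-1.48434719e-03, -4.36905956e+01,  3.53604877e+01,  1.38312535e-02,
       -2.55205401e-05,  2.11045892e-05]), 'tool_pos': array([ 229.03489456, -472.00600839,  232.50724989]), 'orientation': array([-7.00852758e-04,  9.74592591e-01,  2.23983854e-01, -1.50772379e-04]), 'ft_force': array([0.46644016, 0.24244039, 0.63119473]), 'ft_torque': array([ 0.02138522, -0.03422839, -0.00141552]), 'grasp_force': 0.0, 'finger_gap': 1.004252214615581}
[[ 0.9    0.437 -0.001]
 [ 0.437 -0.9    0.001]
 [ 0.    -0.001 -1.   ]] 22.0
foot left edge -6.670245 640.93695 -181.16055
[(np.float64(393.5), np.float64(412.5)), (np.float64(393.5), np.float64(412.5)), (np.float64(393.5), np.float64(412.5)), (np.float64(393.5), np.float64(412.5)), (np.float64(393.5), np.float64(412.5)), (np.float64(393.5), np.float64(412.5))]
```

Call:
jog_arm:
  targets: "0 0 40 0 0 0 0.3"

```text
clock: 0.18
tool_pos: [226.9, -467.6, 263.6]
orientation: [-0.009, 0.975, 0.224, -0.002]
ft_force: [0.9, -0.2, -0.9]
finger_gap: 0.881
grasp_force: 0.0
```

Call:
jog_arm:
  targets: "312 682 -90 0 0 -27.4 0.3;312 682 -90 0 0 -27.4 0.3;312 682 -90 0 0 -27.4 0.3;312 682 -90 0 0 -27.4 0.3;312 682 -90 0 0 -27.4 0.3;312 682 -90 0 0 -27.4 0.3;312 682 -90 0 0 -27.4 0.3;312 682 -90 0 0 -27.4 0.3;312 682 -90 0 0 -27.4 0.3;312 682 -90 0 0 -27.4 0.3"

```text
clock: 1.02
tool_pos: [396.6, -105.3, 224.8]
orientation: [0.0, 1.0, -0.013, 0.0]
ft_force: [1.5, -1.2, 0.1]
finger_gap: 0.702
grasp_force: 0.0
```

Call:
jog_arm:
  targets: "140 305 -40 0 0 0 0.35;140 305 -40 0 0 0 0.35;140 305 -40 0 0 0 0.35;140 305 -40 0 0 0 0.35;140 305 -40 0 0 0 0.35;140 305 -40 0 0 0 0.35;140 305 -40 0 0 0 0.35;140 305 -40 0 0 0 0.35;140 305 -40 0 0 0 0.35;140 305 -40 0 0 0 0.35"

```text
clock: 1.85
tool_pos: [525.3, 26.0, 189.2]
orientation: [-0.016, 1.0, 0.016, -0.001]
ft_force: [-0.2, 0.8, -1.3]
finger_gap: 0.653
grasp_force: 0.0
```

Call:
jog_arm:
  targets: "10 160 -40 0 0 0 0.35;10 160 -40 0 0 0 0.35;10 160 -40 0 0 0 0.35;10 160 -40 0 0 0 0.35;10 160 -40 0 0 0 0.35;10 160 -40 0 0 0 0.35"

```text
clock: 2.35
tool_pos: [542.8, 70.2, 153.0]
orientation: [-0.031, 0.998, 0.048, -0.003]
ft_force: [-0.8, 1.0, -0.3]
finger_gap: 0.649
grasp_force: 0.0
```

```bash
python3 - <<'E'
from h import *
s=status.get_obs();print(s["qpos"],s["tool_pos"],s["orientation"])
E
```

```text
[ 0.09482412  0.18077876 -0.15170584  1.24098735  0.06289509  3.1406018 ] [542.77976446  70.16053288 153.03047887] [-0.03134502  0.99835991  0.04782343 -0.0028103 ]
```

```bash
cat >> h.py <<'E'
from scipy.spatial.transform import Rotation as Rt
def turn(yaw):
    s=status.get_obs();w,x,y,z=s["orientation"];A=Rt.from_quat([x,y,z,w]);B=Rt.from_euler('z',yaw,degrees=True)*Rt.from_euler('x',180,degrees=True)
    X=A.as_matrix()[:,0];print("yaw",np.degrees(np.arctan2(X[1],X[0])).round(2),"turn",np.degrees((B*A.inv()).as_rotvec()).round(2),"pos",np.array(s["tool_pos"]).round(1),"F",np.array(s["ft_force"]).round(1),"gap",round(s["finger_gap"],3),"t",s["clock"])
E
python3 - <<'E'
from h import *
turn(90)
E
```

```text
yaw 5.49 turn [-2.54 -3.04 84.48] pos [542.8  70.2 153. ] F [-0.8  1.  -0.3] gap 0.649 t 2.35
```

Call:
jog_arm:
  targets: "0 80 10 -2.5 -3 84.5 0.35;0 80 10 -2.5 -3 84.5 0.35;0 80 10 -2.5 -3 84.5 0.35;0 80 10 -2.5 -3 84.5 0.35;0 80 10 -2.5 -3 84.5 0.35;0 80 10 -2.5 -3 84.5 0.35;0 80 10 -2.5 -3 84.5 0.35;0 80 10 -2.5 -3 84.5 0.35;0 80 10 -2.5 -3 84.5 0.35;0 80 10 -2.5 -3 84.5 0.35"

```text
clock: 3.18
tool_pos: [543.0, 149.9, 163.9]
orientation: [-0.005, 0.781, 0.625, -0.0]
ft_force: [0.5, 0.6, -0.1]
finger_gap: 0.652
grasp_force: 0.0
```

```bash
python3 - <<'E'
from h import *
turn(178.5)
E
```

```text
yaw 77.38 turn [ 3.0000e-02 -7.2000e-01  1.0112e+02] pos [543.  149.9 163.9] F [ 0.5  0.6 -0.1] gap 0.652 t 3.1833
```

Call:
jog_arm:
  targets: "-2 60 -44 0 -0.7 101 0.35;-2 60 -44 0 -0.7 101 0.35;-2 60 -44 0 -0.7 101 0.35;-2 60 -44 0 -0.7 101 0.35;-2 60 -44 0 -0.7 101 0.35;-2 60 -44 0 -0.7 101 0.35;-2 60 -44 0 -0.7 101 0.35;-2 60 -44 0 -0.7 101 0.35;-2 60 -44 0 -0.7 101 0.35;-2 60 -44 0 -0.7 101 0.35"

```text
clock: 4.02
tool_pos: [541.1, 209.9, 119.9]
orientation: [-0.002, 0.267, 0.964, -0.001]
ft_force: [-0.4, 0.6, -0.0]
finger_gap: 0.65
grasp_force: 0.0
```

```bash
python3 - <<'E'
from h import *
turn(178.5)
E
```

```text
yaw 149.0 turn [ 0.06 -0.19 29.5 ] pos [541.1 209.9 119.9] F [-0.4  0.6 -0. ] gap 0.65 t 4.0167
```

Call:
jog_arm:
  targets: "0 0 0 0 0 29.5 0.35;0 0 0 0 0 29.5 0.35;0 0 0 0 0 29.5 0.35;0 0 0 0 0 29.5 0.35;0 0 -10 0 0 29.5 0.35;0 0 -48 0 0 29.5 0.35;0 0 -48 0 0 29.5 0.35;0 0 -48 0 0 29.5 0.35;0 0 -48 0 0 29.5 0.35;0 0 -48 0 0 29.5 0.35"

```text
clock: 4.85
tool_pos: [541.8, 210.5, 73.2]
orientation: [-0.001, 0.016, 1.0, -0.001]
ft_force: [-0.4, -0.4, 0.6]
finger_gap: 0.651
grasp_force: 0.0
```

```bash
python3 - <<'E'
from h import *
turn(178.5)
t=viewer.grab_frame("top")[:,:,::-1];s=viewer.grab_frame("side")[:,:,::-1]
cv2.imwrite("pics/m1.png",np.hstack([cv2.resize(t[185:265,200:280],None,fx=5,fy=5),cv2.resize(s[235:315,290:370],None,fx=5,fy=5)]))
E
```

```text
yaw 178.12 turn [ 0.08 -0.08  0.38] pos [541.8 210.5  73.2] F [-0.4 -0.4  0.6] gap 0.651 t 4.85
```

View pics/m1.png

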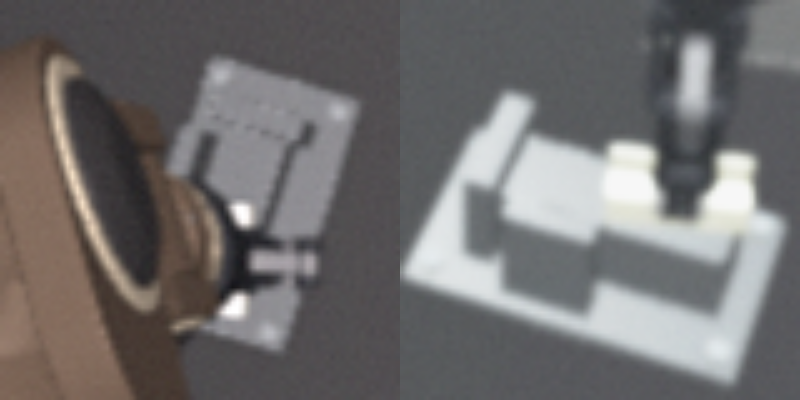

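The side half shows the fingers straddling the middle of the offcut, around (685,190) in the picture. I'll close, lift, and watch the gap.

Call:
jog_arm:
  targets: "0 0 -1 0 0 0 0.8;0 0 -1 0 0 0 0.8;0 0 -1 0 0 0 0.8;0 0 -1 0 0 0 0.8;0 0 -1 0 0 0 0.8;0 0 -1 0 0 0 0.8;0 0 10 0 0 0 0.8;0 0 30 0 0 0 0.8;0 0 60 0 0 0 0.8;0 0 60 0 0 0 0.8"

```text
clock: 5.78
tool_pos: [543.2, 211.1, 137.9]
orientation: [0.002, 0.016, 1.0, 0.0]
ft_force: [1.6, -0.3, 0.9]
finger_gap: 0.199
grasp_force: 0.0
```

```bash
python3 - <<'E'
from h import *
turn(178.5)
t=viewer.grab_frame("top")[:,:,::-1];s=viewer.grab_frame("side")[:,:,::-1]
cv2.imwrite("pics/m2.png",np.hstack([cv2.resize(t[185:265,200:280],None,fx=5,fy=5),cv2.resize(s[235:315,290:370],None,fx=5,fy=5)]))
E
```

```text
yaw 178.18 turn [-0.04  0.23  0.32] pos [543.2 211.1 137.9] F [ 1.6 -0.3  0.9] gap 0.199 t 5.7833
```

View pics/m2.png

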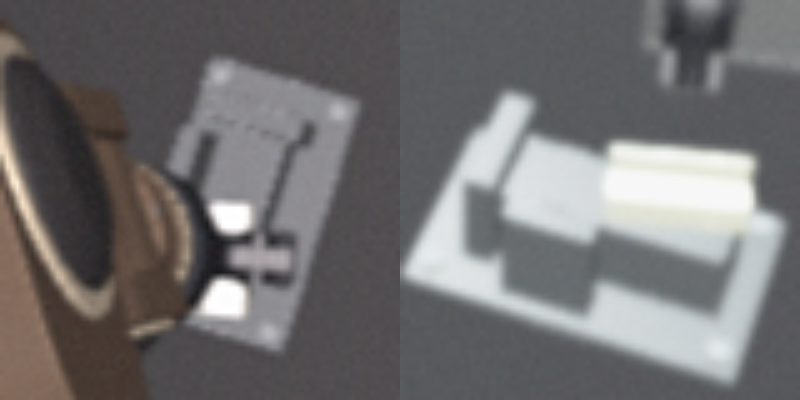

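Call:
jog_arm:
  targets: "-1 -1 -40 0 0 0 0.4;-1 -1 -40 0 0 0 0.4;-1 -1 -70 0 0 0 0.4;-1 -1 -70 0 0 0 0.4;-1 -1 -70 0 0 0 0.4;-1 -1 -70 0 0 0 0.85;-1 -1 -70 0 0 0 0.85;-1 -1 -70 0 0 0 0.85;-1 -1 -70 0 0 0 0.85;-1 -1 -70 0 0 0 0.85"

```text
clock: 6.72
tool_pos: [541.3, 209.9, 64.2]
orientation: [0.0, 0.016, 1.0, -0.0]
ft_force: [0.1, 0.4, 5.2]
finger_gap: 0.143
grasp_force: 2.9
```

```bash
python3 - <<'E'
from h import *
turn(178.5)
s=viewer.grab_frame("side")[:,:,::-1];t=viewer.grab_frame("top")[:,:,::-1]
cv2.imwrite("pics/m3.png",np.hstack([cv2.resize(s[235:310,315:375],None,fx=8,fy=8,interpolation=2),cv2.resize(t[210:260,230:270],None,fx=7.5,fy=12)]))
E
```

```text
yaw 178.18 turn [0.01 0.03 0.32] pos [541.3 209.9  64.2] F [0.1 0.4 5.2] gap 0.143 t 6.7167
```

View pics/m3.png

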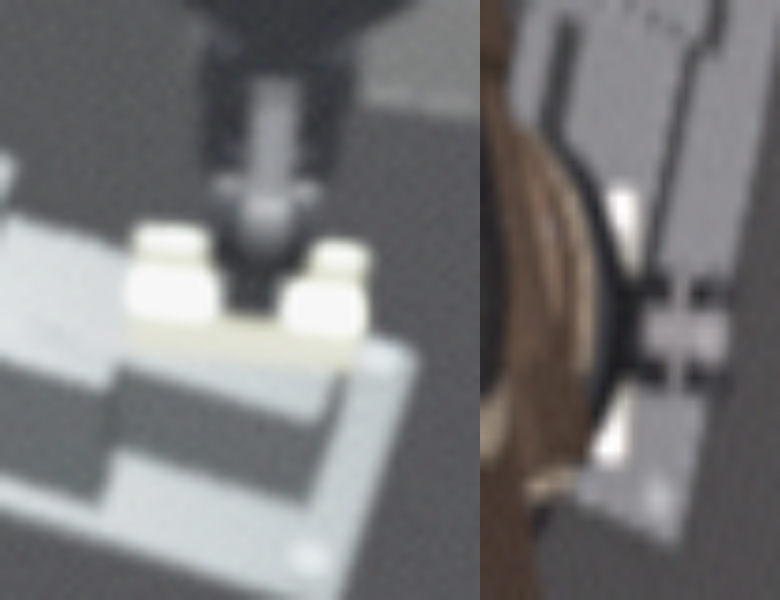

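Call:
jog_arm:
  targets: "0 0 0 0 0 0 0.85;0 0 0 0 0 0 0.85;0 0 0 0 0 0 0.85"

```text
clock: 7.07
tool_pos: [541.3, 210.0, 64.3]
orientation: [0.0, 0.016, 1.0, -0.0]
ft_force: [-0.3, 0.6, 5.5]
finger_gap: 0.145
grasp_force: 2.8
```

Call:
jog_arm:
  targets: "0 0 40 0 0 0 0.85;0 0 80 0 0 0 0.85;0 0 80 0 0 0 0.35;0 0 80 0 0 0 0.35;0 0 80 0 0 0 0.35;0 0 80 0 0 0 0.35;0 0 80 0 0 0 0.35;0 0 80 0 0 0 0.35"

```text
clock: 7.73
tool_pos: [539.2, 209.0, 140.4]
orientation: [-0.003, 0.016, 1.0, -0.002]
ft_force: [0.6, 0.4, 0.0]
finger_gap: 0.649
grasp_force: 0.0
```

```bash
python3 - <<'E'
from h import *
turn(178.5)
s=viewer.grab_frame("side")[:,:,::-1];t=viewer.grab_frame("top")[:,:,::-1]
cv2.imwrite("pics/m4.png",np.hstack([cv2.resize(s[220:310,300:375],None,fx=6,fy=6,interpolation=2),cv2.resize(t[195:265,220:270],None,fx=7,fy=540/70)]))
E
```

```text
yaw 178.18 turn [ 0.17 -0.31  0.32] pos [539.2 209.  140.4] F [0.6 0.4 0. ] gap 0.649 t 7.7333
```

View pics/m4.png

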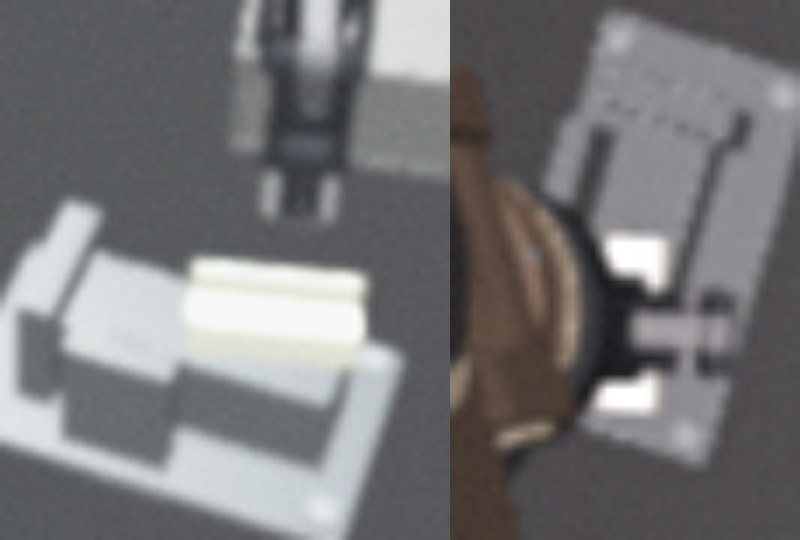

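```bash
python3 - <<'E'
from h import *
for uv,ys in(((350,256),(237,245,181)),((344,256),(237,)),((355.5,256),(237,)),((345.0,251.5),(219,)),((427/1,0),())):
    o,d=ray("side",uv)
    for y in ys:print(uv,y,(o+d*(y-o[1])/d[1]).round(1))
print("m2 tip (338.5.. )")
o,d=ray("side",(290+695/5-80,235+88/5))
for y in(219.,225,203):print(y,(o+d*(y-o[1])/d[1]).round(1))
E
```

```text
(350, 256) 237 [537.6 237.  136.4]
(350, 256) 245 [538.2 245.  145.4]
(350, 256) 181 [533.6 181.   73.1]
(344, 256) 237 [549.1 237.  135.1]
(355.5, 256) 237 [527.2 237.  137.6]
(345.0, 251.5) 219 [547.2 219.  128.2]
m2 tip (338.5.. )
219.0 [539.1 219.  125.8]
225 [539.5 225.  132.5]
203 [538.  203.  108.1]
```

Call:
jog_arm:
  targets: "1 1 -40 0 0 0 0.35;1 1 -74 0 0 0 0.35;1 1 -74 0 0 0 0.35;1 1 -74 0 0 0 0.35;1 1 -74 0 0 0 0.35"

```text
clock: 8.25
tool_pos: [541.4, 210.4, 69.0]
orientation: [-0.001, 0.016, 1.0, -0.001]
ft_force: [0.6, 0.1, 0.5]
finger_gap: 0.642
grasp_force: 0.0
```

Call:
jog_arm:
  targets: "0 0 0 0 0 0 0.55;0 0 0 0 0 0 0.55;0 0 0 0 0 0 0.55"

```text
clock: 8.5
tool_pos: [541.9, 210.6, 69.4]
orientation: [-0.0, 0.016, 1.0, -0.001]
ft_force: [0.2, -0.6, -0.3]
finger_gap: 0.449
grasp_force: 0.0
```

Call:
jog_arm:
  targets: "0 0 0 0 0 0 0.65;0 0 0 0 0 0 0.65;0 0 0 0 0 0 0.65"

```text
clock: 8.75
tool_pos: [540.9, 210.2, 67.9]
orientation: [-0.001, 0.016, 1.0, -0.001]
ft_force: [-0.7, 0.7, -0.0]
finger_gap: 0.351
grasp_force: 0.0
```

Call:
jog_arm:
  targets: "0 0 0 0 0 0 0.75;0 0 0 0 0 0 0.75;0 0 0 0 0 0 0.75"

```text
clock: 9.0
tool_pos: [540.8, 210.2, 67.5]
orientation: [-0.002, 0.016, 1.0, -0.001]
ft_force: [0.6, 0.0, 0.0]
finger_gap: 0.255
grasp_force: 0.0
```

Call:
jog_arm:
  targets: "0 0 0 0 0 0 0.9;0 0 0 0 0 0 0.9;0 0 0 0 0 0 0.9"

```text
clock: 9.25
tool_pos: [540.8, 210.2, 67.5]
orientation: [-0.002, 0.016, 1.0, -0.001]
ft_force: [-0.6, 0.1, 0.2]
finger_gap: 0.101
grasp_force: 0.0
```

Call:
jog_arm:
  targets: "0 0 0 0 0 0 1;0 0 0 0 0 0 1;0 0 0 0 0 0 1"

```text
clock: 9.5
tool_pos: [540.8, 210.2, 67.6]
orientation: [-0.002, 0.016, 1.0, -0.001]
ft_force: [-0.3, 0.0, 0.4]
finger_gap: 0.001
grasp_force: 0.0
```

```bash
python3 - <<'E'
from h import *
turn(178.5)
s=viewer.grab_frame("side")[:,:,::-1]
cv2.imwrite("pics/m5.png",cv2.resize(s[225:295,315:375],None,fx=8,fy=8,interpolation=2))
E
```

```text
yaw 178.18 turn [ 0.13 -0.2   0.32] pos [540.8 210.2  67.6] F [-0.3  0.   0.4] gap 0.001 t 9.5
```

View pics/m5.png

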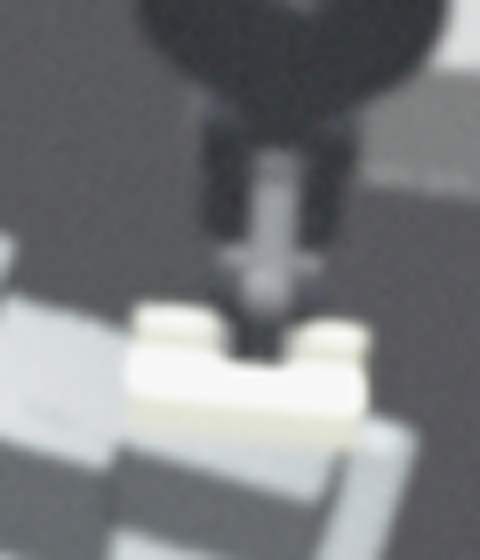

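```bash
python3 - <<'E'
from h import *
for P in[(541,223,62),(541,223,45),(541,197,62),(541,197,45),(541,200,48),(541,210,45.6),(541,210,62),(541,216,45.6),(541,216,62)]:print(P,proj("side",P).round(1),((proj("side",P)-[315,225])*8).round(0))
s=viewer.grab_frame("side").mean(2)
print(s[255:290,346].round(),s[255:290,335].round())
E
```

```text
(541, 223, 62) [345.7 274.5] [246. 396.]
(541, 223, 45) [345.2 279.6] [241. 437.]
(541, 197, 62) [346.  264.9] [248. 319.]
(541, 197, 45) [345.5 270. ] [244. 360.]
(541, 200, 48) [345.5 270.2] [244. 361.]
(541, 210, 45.6) [345.3 274.6] [243. 397.]
(541, 210, 62) [345.9 269.6] [247. 357.]
(541, 216, 45.6) [345.3 276.8] [242. 415.]
(541, 216, 62) [345.8 271.9] [246. 375.]
[132. 149. 154. 155. 164. 163. 150. 130. 111.  93.  74.  70.  68.  74.
  96. 176. 242. 247. 247. 247. 243. 230. 223. 221. 219. 215. 211. 211.
 210. 198. 167. 130. 109. 108. 108.] [ 90.  89.  90.  93.  90.  92.  95. 126. 203. 241. 242. 232. 228. 240.
 247. 247. 247. 247. 247. 243. 229. 222. 221. 220. 218. 210. 187. 151.
 118. 108. 107. 108. 108. 107. 109.]
```

Call:
jog_arm:
  targets: "0 0 -3 0 0 0 1;0 0 -6 0 0 0 1;0 0 -6 0 0 0 1"

```text
clock: 9.85
tool_pos: [540.4, 210.0, 60.7]
orientation: [-0.002, 0.016, 1.0, -0.001]
ft_force: [-0.3, 0.3, -0.6]
finger_gap: -0.0
grasp_force: 0.0
```

Call:
jog_arm:
  targets: "0 0 -2 0 0 0 1;0 0 -4 0 0 0 1;0 0 -4 0 0 0 1"

```text
clock: 10.1
tool_pos: [540.9, 210.3, 57.6]
orientation: [-0.002, 0.016, 1.0, -0.001]
ft_force: [-0.2, -0.3, 0.2]
finger_gap: -0.0
grasp_force: 0.0
```

Call:
jog_arm:
  targets: "0 0 -1 0 0 0 1;0 0 -3 0 0 0 1;0 0 -3 0 0 0 1"

```text
clock: 10.35
tool_pos: [541.0, 210.3, 57.2]
orientation: [-0.001, 0.016, 1.0, -0.001]
ft_force: [-6.9, -1.9, 16.6]
finger_gap: 0.004
grasp_force: 8.6
```

Call:
jog_arm:
  targets: "0 0 -1 0 0 0 1;0 0 -2 0 0 0 1;0 0 -2 0 0 0 1"

```text
clock: 10.6
tool_pos: [541.2, 210.4, 57.1]
orientation: [-0.0, 0.016, 1.0, -0.0]
ft_force: [-10.4, -3.8, 29.9]
finger_gap: -0.0
grasp_force: 14.4
```

Call:
jog_arm:
  targets: "0 0 -1 0 0 0 1;0 0 -2 0 0 0 1;0 0 -2 0 0 0 1"

```text
clock: 10.85
tool_pos: [541.3, 210.5, 56.8]
orientation: [0.001, 0.016, 1.0, -0.0]
ft_force: [-14.7, -6.1, 39.8]
finger_gap: -0.001
grasp_force: 20.2
```

Call:
jog_arm:
  targets: "0 0 40 0 0 0 1;0 0 65 0 0 0 0.35;0 0 65 0 0 0 0.35;0 0 65 0 0 0 0.35;0 0 65 0 0 0 0.35;0 0 65 0 0 0 0.35;0 0 65 0 0 0 0.35;0 0 35 0 0 0 0.35;0 0 6 0 0 0 0.35;0 0 6 0 0 0 0.35"

```text
clock: 11.68
tool_pos: [537.0, 208.7, 50.3]
orientation: [-0.006, 0.016, 1.0, -0.003]
ft_force: [-0.6, -1.0, -0.2]
finger_gap: 0.654
grasp_force: 0.0
```

Call:
jog_arm:
  targets: "0 0 0 0 0 0 0.35;0 0 0 0 0 0 0.5;0 0 0 0 0 0 0.55;0 0 0 0 0 0 0.65;0 0 0 0 0 0 0.75;0 0 0 0 0 0 0.75;0 0 0 0 0 0 0.75;0 0 0 0 0 0 0.75"

```text
clock: 12.35
tool_pos: [541.9, 210.6, 58.5]
orientation: [-0.0, 0.016, 1.0, -0.0]
ft_force: [-1.2, -1.2, 5.4]
finger_gap: 0.276
grasp_force: 59.2
```

Call:
jog_arm:
  targets: "0 0 40 0 0 0 0.8;0 0 80 0 0 0 0.8;-10 -40 95 0 0 0 0.8;-20 -80 95 0 0 0 0.8;-30 -120 95 0 0 0 0.8;-40 -160 95 0 0 0 0.8;-40 -185 95 0 0 0 0.8;-40 -185 95 0 0 0 0.8"

```text
clock: 13.02
tool_pos: [500.3, 21.3, 152.6]
orientation: [-0.001, 0.018, 1.0, -0.002]
ft_force: [0.7, 0.6, -0.1]
finger_gap: 0.275
grasp_force: 59.2
```

```bash
python3 - <<'E'
from h import *
turn(178.5)
s=viewer.grab_frame("side")
j=s[255:290,325:370].min(2);print("jig bright",(j>200).sum())
b=s.min(2)>200;ys,xs=np.nonzero(b[150:300,320:420]);print(len(xs),xs.mean()+320 if len(xs) else 0,ys.mean()+150 if len(xs) else 0, proj("side",(502,26,140)))
E
```

```text
yaw 177.9 turn [ 0.2  -0.11  0.6 ] pos [500.3  21.3 152.6] F [ 0.7  0.6 -0.1] gap 0.275 t 13.0167
jig bright 267
1377 350.4887436456064 226.1917211328976 [366.74917777 187.84751961]
```

Call:
jog_arm:
  targets: "2 4 -40 0 0 0 0.8;2 4 -80 0 0 0 0.8;2 4 -107 0 0 0 0.8;2 4 -107 0 0 0 0.8;2 4 -107 0 0 0 0.5;2 4 -107 0 0 0 0.5;2 4 -107 0 0 0 0.5;2 4 -107 0 0 0 0.5;2 4 -60 0 0 0 0.4;2 4 -10 0 0 0 0.2"

```text
clock: 13.9
tool_pos: [501.2, 29.2, 128.1]
orientation: [-0.004, 0.016, 1.0, -0.001]
ft_force: [1.0, 0.3, 0.8]
finger_gap: 0.72
grasp_force: 0.0
```

```bash
python3 - <<'E'
from h import *
turn(176)
t=viewer.grab_frame("top")[:,:,::-1]; s=viewer.grab_frame("side")[:,:,::-1]
cv2.imwrite("pics/b_t.png",t);cv2.imwrite("pics/b_s.png",s)
m=(s.min(2)>200)[185:255,335:395];print("side bright in bin",m.sum(),np.argwhere(m).mean(0)+[185,335] if m.any() else "", proj("side",(502,26,10)))
print("jig bright",(s.min(2)>225)[255:290,325:370].sum())
E
```

```text
yaw 178.18 turn [ 0.13 -0.42 -2.18] pos [501.2  29.2 128.1] F [1.  0.3 0.8] gap 0.72 t 13.9
side bright in bin 600 [223.2   362.835] [361.39203362 227.53108463]
jig bright 0
```

```bash
python3 - <<'E'
from h import *
def edge(im,n,a,b,z,w=4,N=40,label=""):
    g=cv2.imread(im).astype(np.float32).mean(2);a=np.array(a,float);b=np.array(b,float);u=(b-a)/np.linalg.norm(b-a);nn=np.array([-u[1],u[0]])
    k=np.arange(-w,w+.01,.25);P=[]
    for f in np.linspace(.1,.9,N):
        c=a+f*(b-a);q=c+k[:,None]*nn
        v=cv2.remap(g,q[:,0].astype(np.float32)[None],q[:,1].astype(np.float32)[None],1)[0]
        v=cv2.GaussianBlur(v[None],(0,0),2)[0];d=np.abs(np.diff(v));i=d.argmax();sl=slice(max(i-4,0),i+5);off=((k[:-1]+.125)[sl]*d[sl]).sum()/d[sl].sum();P.append(onz(n,c+off*nn,z)[:2])
    P=np.array(P,np.float32);vx,vy,x0,y0=cv2.fitLine(P,cv2.DIST_HUBER,0,.01,.01).ravel()
    res=np.abs((P-[x0,y0])@[-vy,vx]).mean();print(label,"ang",np.degrees(np.arctan2(vy,vx)).round(2),"pt",x0.round(1),y0.round(1),"res",res.round(2))
T="pics/b_t.png";S="pics/b_s.png"
edge(T,"top",(391,181),(385.3,224),6,3,label="foot L")
edge(T,"top",(422.8,184.5),(418.3,224),81,3,label="wall R out")
edge(T,"top",(393.6,225),(393.6,233),53,3,label="plate L")
edge(T,"top",(413,227),(412.8,234),53,3,label="plate R")
edge(T,"top",(394,233.4),(412.5,234.3),53,3,label="plate end")
edge(S,"side",(344.6,154),(343.5,163),53,2,label="plate end side")
edge(S,"side",(292,174),(332,179.5),6,2,label="foot +y side")
# jig
edge(T,"top",(241,196),(226.5,246),6,3,label="jig foot +y");edge(T,"top",(272,205),(256.5,255),6,3,label="jig foot -y")
edge(T,"top",(241,196),(272,205),6,3,label="jig foot +x");edge(T,"top",(226.5,246),(256.5,255),6,3,label="jig foot -x")
edge(S,"side",(291,290),(357,311),6,3,label="S jig foot +y");edge(S,"side",(357,311),(367,279.4),6,3,label="S jig foot -x")
E
```

```text
foot L ang -6.74 pt 653.9 -182.9 res 0.46
wall R out ang -6.7 pt 643.1 -260.4 res 1.02
plate L ang 0.71 pt 574.5 -192.5 res 0.05
plate R ang -2.05 pt 573.8 -244.9 res 0.05
plate end ang 82.39 pt 562.5 -218.9 res 0.28
plate end side ang 85.23 pt 557.7 -222.6 res 0.1
foot +y side ang -6.66 pt 649.7 -181.6 res 0.6
jig foot +y ang -14.28 pt 589.7 253.6 res 1.59
jig foot -y ang -15.26 pt 560.1 167.2 res 0.23
jig foot +x ang 74.4 pt 649.3 191.2 res 0.31
jig foot -x ang 74.6 pt 503.8 227.3 res 0.3
S jig foot +y ang -15.57 pt 592.4 250.5 res 0.15
S jig foot -x ang 74.49 pt 504.7 237.7 res 0.13
```

Call:
jog_arm:
  targets: "12 -40 0 0 0 -4.9 0.1;24 -80 0 0 0 -4.9 0.1;36 -120 0 0 0 -4.9 0.1;48 -160 0 0 0 -4.9 0.1;60 -200 0 0 0 -4.9 0.1;73 -250 0 0 0 -4.9 0.1;73 -250 0 0 0 -4.9 0.1;73 -250 0 0 0 -4.9 0.1;73 -250 0 0 0 -4.9 0.1"

```text
clock: 14.75
tool_pos: [575.9, -221.1, 128.3]
orientation: [-0.002, 0.059, 0.998, -0.001]
ft_force: [-0.5, 1.2, 0.4]
finger_gap: 0.905
grasp_force: 0.0
```

```bash
python3 - <<'E'
from h import *
turn(173.3)
E
```

```text
yaw 173.19 turn [ 0.08 -0.18  0.1 ] pos [ 575.9 -221.1  128.3] F [-0.5  1.2  0.4] gap 0.905 t 14.75
```

Call:
jog_arm:
  targets: "-1 0 -30 0 0 0 0.1;-1 0 -55 0 0 0 0.1;-1 0 -70 0 0 0 0.1;-1 0 -80 0 0 0 0.1;-1 0 -82 0 0 0 0.1;-1 0 -82 0 0 0 0.1"

```text
clock: 15.25
tool_pos: [574.7, -219.6, 46.2]
orientation: [-0.002, 0.058, 0.998, -0.001]
ft_force: [-0.3, 0.4, -0.5]
finger_gap: 0.9
grasp_force: 0.0
```

```bash
python3 - <<'E'
from h import *
turn(173.3)
s=viewer.grab_frame("side")[:,:,::-1]
cv2.imwrite("pics/m6.png",cv2.resize(s[115:190,275:375],None,fx=7,fy=7,interpolation=2))
E
```

```text
yaw 173.36 turn [ 0.09 -0.22 -0.06] pos [ 574.7 -219.6   46.2] F [-0.3  0.4 -0.5] gap 0.9 t 15.25
```

View pics/m6.png

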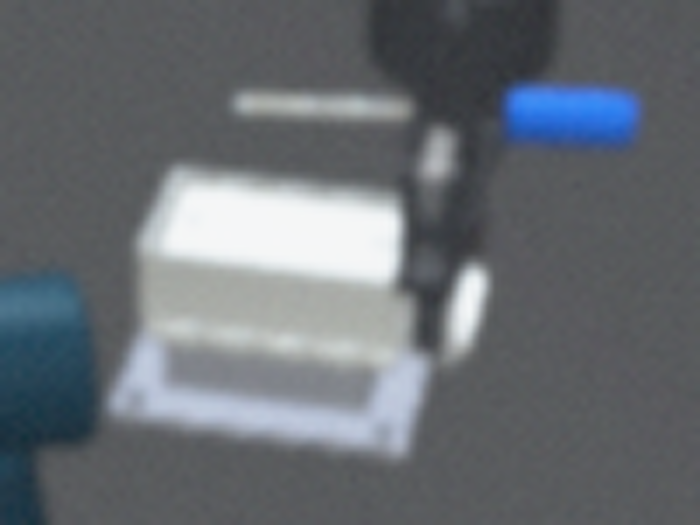

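Call:
jog_arm:
  targets: "-3 -0.5 0 0 0 0 0.1;-3 -0.5 0 0 0 0 0.3;-3 -0.5 0 0 0 0 0.45;-3 -0.5 0 0 0 0 0.6;-3 -0.5 0 0 0 0 0.6;-3 -0.5 0 0 0 0 0.6;-3 -0.5 0 0 0 0 0.6"

```text
clock: 15.88
tool_pos: [572.3, -221.5, 47.5]
orientation: [-0.001, 0.059, 0.998, -0.001]
ft_force: [-2.2, 1.7, 7.6]
finger_gap: 0.584
grasp_force: 61.2
```

Call:
jog_arm:
  targets: "-8 1 0 0 0 0 0.65;-18 2.1 0 0 0 0 0.65;-28 3.3 0 0 0 0 0.65;-38 4.4 0 0 0 0 0.65;-48 5.6 0 0 0 0 0.65;-58 6.8 0 0 0 0 0.65"

```text
clock: 16.38
tool_pos: [514.0, -214.8, 46.6]
orientation: [-0.001, 0.059, 0.998, -0.001]
ft_force: [1.1, -0.6, 0.1]
finger_gap: 0.581
grasp_force: 62.3
```

Call:
jog_arm:
  targets: "-10 1.2 0 0 0 0 0.65;-20 2.3 0 0 0 0 0.65;-30 3.5 0 0 0 0 0.65;-45 5.3 0 0 0 0 0.65;-60 7 0 0 0 0 0.65;-75 8.8 0 0 0 0 0.65;-75 8.8 0 0 0 0 0.65;-75 8.8 0 0 0 0 0.65"

```text
clock: 17.05
tool_pos: [437.6, -205.5, 45.7]
orientation: [-0.002, 0.059, 0.998, -0.001]
ft_force: [0.8, -0.3, -1.3]
finger_gap: 0.579
grasp_force: 62.2
```

```bash
python3 - <<'E'
from h import *
turn(164.6)
t=viewer.grab_frame("top")[:,:,::-1];s=viewer.grab_frame("side")[:,:,::-1]
cv2.imwrite("pics/m7.png",np.hstack([cv2.resize(s[115:195,280:380],None,fx=4.5,fy=5,interpolation=2),cv2.resize(t[175:265,365:435],None,fx=5,fy=400/90)]))
E
```

```text
yaw 173.24 turn [ 0.07 -0.26 -8.64] pos [ 437.6 -205.5   45.7] F [ 0.8 -0.3 -1.3] gap 0.579 t 17.05
```

View pics/m7.png

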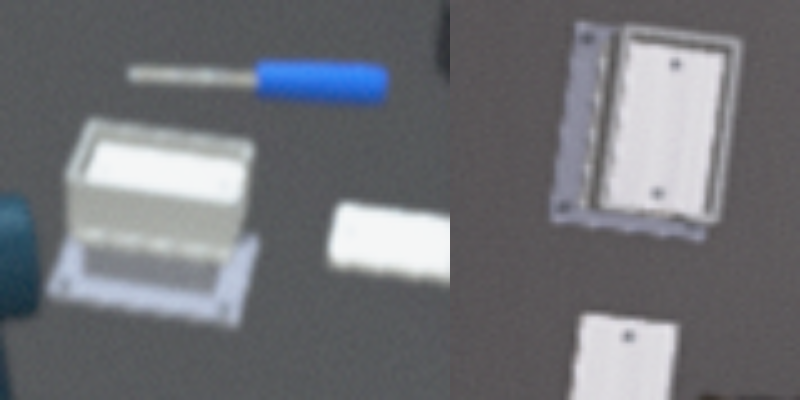

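```bash
cat >> h.py <<'E'
def edge(g,n,a,b,z,w=3,N=40,label=""):
    g=g.astype(np.float32).mean(2);a=np.array(a,float);b=np.array(b,float);u=(b-a)/np.linalg.norm(b-a);nn=np.array([-u[1],u[0]])
    k=np.arange(-w,w+.01,.25);P=[];U=[]
    for f in np.linspace(.12,.88,N):
        c=a+f*(b-a);q=c+k[:,None]*nn
        v=cv2.remap(g,q[:,0].astype(np.float32)[None],q[:,1].astype(np.float32)[None],1)[0]
        v=cv2.GaussianBlur(v[None],(0,0),2)[0];d=np.abs(np.diff(v));i=d.argmax();sl=slice(max(i-4,0),i+5);off=((k[:-1]+.125)[sl]*d[sl]).sum()/d[sl].sum();U.append(c+off*nn);P.append(onz(n,U[-1],z)[:2])
    P=np.array(P,np.float32);vx,vy,x0,y0=cv2.fitLine(P,cv2.DIST_HUBER,0,.01,.01).ravel()
    print(label,"ang",np.degrees(np.arctan2(vy,vx)).round(2),"pt",x0.round(1),y0.round(1),"res",np.abs((P-[x0,y0])@[-vy,vx]).mean().round(2));return np.array(U)
E
python3 - <<'E'
from h import *
T=viewer.grab_frame("top");S=viewer.grab_frame("side");turn(164.6)
# far end corners in top: crop (580,317),(678,325) -> 
f=lambda x,y:(365+(x-450)/5,175+y*90/400)
a,b=f(580,317),f(678,325);c,d=f(571,395),f(672,395)
for z in(49,52,56):
    edge(T,"top",a,b,z,label=f"end z{z}")
edge(T,"top",a,c,52,label="L");edge(T,"top",b,d,52,label="R")
# side: far end corners (340,205)=far -y ; (330,262)= +y
g=lambda x,y:(280+x/4.5,115+y/5)
print("corner -y",tri(g(341,203),a if 0 else b),"corner +y",tri(g(329,262),a))
E
```

```text
yaw 173.29 turn [ 0.1  -0.2  -8.69] pos [ 439.4 -205.8   45.9] F [ 0.6  0.2 -0.5] gap 0.583 t 17.25
end z49 ang 83.68 pt 529.6 -214.3 res 0.21
end z52 ang 83.68 pt 529.6 -213.6 res 0.21
end z56 ang 83.68 pt 529.6 -212.8 res 0.21
L ang -6.12 pt 503.7 -183.6 res 0.29
R ang -5.65 pt 502.0 -236.6 res 0.19
corner -y (array([ 522.50778101, -239.99132571,   52.27248405]), np.float64(3.0028475144885087)) corner +y (array([ 527.79592735, -187.90635297,   44.83824514]), np.float64(0.4078441502083374))
```

Call:
jog_arm:
  targets: "0 20 30 0 0 0 0.65;5 50 60 0 0 0 0.65;5 50 60 0 0 0 0.65"

```text
clock: 17.5
tool_pos: [447.0, -153.7, 110.8]
orientation: [0.002, 0.057, 0.998, -0.001]
ft_force: [0.9, -0.6, -0.3]
finger_gap: 0.573
grasp_force: 63.1
```

Call:
jog_arm:
  targets: "7 37 0 0 0 -1 0.65;14 74 0 0 0 -2 0.65;21 111 0 0 0 -3 0.65;28 148 0 0 0 -4 0.65;35 185 0 0 0 -5 0.65;42 222 0 0 0 -6 0.65;49 259 0 0 0 -7 0.65;56 296 0 0 0 -8 0.65;63 333 0 0 0 -8.7 0.65;70 370 0 0 0 -8.7 0.65"

```text
clock: 18.33
tool_pos: [514.2, 216.5, 105.4]
orientation: [-0.002, 0.134, 0.991, -0.001]
ft_force: [0.7, 0.5, -2.0]
finger_gap: 0.581
grasp_force: 63.1
```

Call:
jog_arm:
  targets: "0 0 0 0 0 0 0.65;0 0 0 0 0 0 0.65;0 0 0 0 0 0 0.65"

```text
clock: 18.58
tool_pos: [513.7, 214.5, 105.1]
orientation: [-0.002, 0.134, 0.991, -0.001]
ft_force: [-0.5, -0.2, -1.6]
finger_gap: 0.586
grasp_force: 63.2
```

```bash
python3 - <<'E'
from h import *
T=viewer.grab_frame("top");S=viewer.grab_frame("side");turn(164.6)
cv2.imwrite("pics/p_t.png",T[:,:,::-1]);cv2.imwrite("pics/p_s.png",S[:,:,::-1])
z=105
u=np.array([.964,-.2656]);v=np.array([.2656,.964]);s=np.array(status.get_obs()["tool_pos"])
for a,b in((90,26),(90,-26),(60,26),(60,-26)):
    P=np.r_[s[:2]+a*u+b*v,s[2]+5.5];print(proj("top",P).round(1),proj("side",P).round(1))
m=(T.min(2)>185)[190:260,215:285];print(m.sum());k=(S.min(2)>200)[215:300,285:375];print(k.sum())
for M,o in((m,(215,190)),(k,(285,215))):
    c=max(cv2.findContours(M.astype(np.uint8),0,2)[0],key=cv2.contourArea);print((cv2.approxPolyDP(c,2.5,True)[:,0]+o).tolist(),cv2.contourArea(c))
E
```

```text
yaw 164.52 turn [ 0.1  -0.26  0.08] pos [513.7 213.4 105.6] F [ 0.2 -0.1 -1.6] gap 0.579 t 18.6833
[240.5 211.5] [314.7 253.3]
[259.6 217.3] [323.3 236.1]
[237.  222.5] [328.8 257.4]
[256.1 228.4] [336.7 239.8]
485
1677
[[240, 212], [234, 231], [249, 245], [258, 218]] 448.0
[[328, 238], [323, 239], [316, 255], [311, 255], [292, 289], [325, 299], [311, 295], [308, 288], [301, 285], [301, 271], [308, 270], [315, 256], [352, 264], [349, 244]] 840.5
```

Call:
jog_arm:
  targets: "0 2 -20 0 0 0 0.65;1 4 -38 0 0 0 0.65;1 4 -48 0 0 0 0.65;1 4 -48 0 0 0 0.65;1 4 -48 0 0 0 0.65"

```text
clock: 19.1
tool_pos: [514.5, 217.3, 57.8]
orientation: [-0.002, 0.135, 0.991, -0.001]
ft_force: [-0.3, -0.1, -1.0]
finger_gap: 0.579
grasp_force: 63.2
```

Call:
jog_arm:
  targets: "0 0 -1 0 0 0 0.65;0 0 -2 0 0 0 0.65;0 0 -3 0 0 0 0.65;0 0 -3 0 0 0 0.65"

```text
clock: 19.43
tool_pos: [515.1, 218.4, 55.4]
orientation: [-0.001, 0.134, 0.991, -0.001]
ft_force: [-0.4, 0.0, -1.6]
finger_gap: 0.576
grasp_force: 63.2
```

Call:
jog_arm:
  targets: "0 0 -1 0 0 0 0.65;0 0 -2 0 0 0 0.65;0 0 -3 0 0 0 0.65;0 0 -3 0 0 0 0.65"

```text
clock: 19.77
tool_pos: [514.7, 218.3, 51.7]
orientation: [-0.002, 0.134, 0.991, -0.001]
ft_force: [-0.5, 0.2, -1.4]
finger_gap: 0.574
grasp_force: 63.2
```

Call:
jog_arm:
  targets: "0 0 -1 0 0 0 0.65;0 0 -2 0 0 0 0.65;0 0 -2 0 0 0 0.65"

```text
clock: 20.02
tool_pos: [514.7, 218.3, 49.7]
orientation: [-0.002, 0.134, 0.991, -0.001]
ft_force: [-1.1, 0.1, -0.5]
finger_gap: 0.584
grasp_force: 63.2
```

Call:
jog_arm:
  targets: "0 0 -1 0 0 0 0.65;0 0 -2 0 0 0 0.65;0 0 -2 0 0 0 0.65"

```text
clock: 20.27
tool_pos: [514.8, 218.3, 47.8]
orientation: [-0.002, 0.134, 0.991, -0.001]
ft_force: [-1.0, 0.4, -1.0]
finger_gap: 0.574
grasp_force: 63.3
```

Call:
jog_arm:
  targets: "0 0 -0.5 0 0 0 0.65;0 0 -1 0 0 0 0.65;0 0 -1 0 0 0 0.65"

```text
clock: 20.52
tool_pos: [514.9, 218.3, 47.6]
orientation: [-0.002, 0.134, 0.991, -0.001]
ft_force: [-2.4, -0.9, 4.2]
finger_gap: 0.581
grasp_force: 63.8
```

Call:
jog_arm:
  targets: "2.9 -0.8 0 0 0 0 0.65;5.8 -1.6 0 0 0 0 0.65;5.8 -1.6 0 0 0 0 0.65"

```text
clock: 20.77
tool_pos: [520.9, 217.0, 47.6]
orientation: [-0.002, 0.134, 0.991, -0.0]
ft_force: [-2.8, 0.2, 5.4]
finger_gap: 0.578
grasp_force: 64.0
```

Call:
jog_arm:
  targets: "1.9 -0.5 0 0 0 0 0.65;2.9 -0.8 0 0 0 0 0.65;2.9 -0.8 0 0 0 0 0.65"

```text
clock: 21.02
tool_pos: [523.4, 216.3, 47.6]
orientation: [-0.002, 0.134, 0.991, -0.0]
ft_force: [-3.7, 0.5, 5.7]
finger_gap: 0.577
grasp_force: 64.0
```

Call:
jog_arm:
  targets: "1 -0.3 0 0 0 0 0.65;1.9 -0.5 0 0 0 0 0.65;1.9 -0.5 0 0 0 0 0.65"

```text
clock: 21.27
tool_pos: [525.2, 215.8, 47.6]
orientation: [-0.002, 0.134, 0.991, -0.0]
ft_force: [-4.0, 0.6, 6.1]
finger_gap: 0.579
grasp_force: 64.0
```

Call:
jog_arm:
  targets: "1 -0.3 0 0 0 0 0.65;1.9 -0.5 0 0 0 0 0.65;1.9 -0.5 0 0 0 0 0.65"

```text
clock: 21.52
tool_pos: [526.2, 215.5, 47.6]
orientation: [-0.003, 0.134, 0.991, -0.0]
ft_force: [-7.0, 1.9, 7.9]
finger_gap: 0.578
grasp_force: 64.3
```

Call:
jog_arm:
  targets: "0.5 -0.15 0 0 0 0 0.65;1 -0.3 0 0 0 0 0.65;1 -0.3 0 0 0 0 0.65"

```text
clock: 21.77
tool_pos: [526.2, 215.5, 47.6]
orientation: [-0.004, 0.134, 0.991, 0.0]
ft_force: [-9.6, 3.3, 9.7]
finger_gap: 0.577
grasp_force: 64.5
```

Call:
jog_arm:
  targets: "0.5 -0.15 0 0 0 0 0.65;1 -0.3 0 0 0 0 0.65;1 -0.3 0 0 0 0 0.65"

```text
clock: 22.02
tool_pos: [526.2, 215.5, 47.5]
orientation: [-0.005, 0.134, 0.991, 0.0]
ft_force: [-13.5, 4.6, 12.3]
finger_gap: 0.578
grasp_force: 64.7
```

Call:
jog_arm:
  targets: "-1.9 0.5 0.5 0 0 0 0.65;-1.4 2.4 0.5 0 0 0 0.65;-0.9 4.4 0.5 0 0 0 0.65;-0.9 4.4 0.5 0 0 0 0.65"

```text
clock: 22.35
tool_pos: [526.7, 217.2, 47.6]
orientation: [-0.003, 0.135, 0.991, -0.003]
ft_force: [-8.1, -5.7, 9.4]
finger_gap: 0.576
grasp_force: 64.3
```

Call:
jog_arm:
  targets: "0.3 1 0 0 0 0 0.65;0.5 1.9 0 0 0 0 0.65;0.5 1.9 0 0 0 0 0.65"

```text
clock: 22.6
tool_pos: [527.1, 218.6, 47.6]
orientation: [-0.003, 0.135, 0.991, -0.003]
ft_force: [-10.0, -7.3, 9.1]
finger_gap: 0.579
grasp_force: 64.4
```

Call:
jog_arm:
  targets: "0.3 1 0 0 0 0 0.65;0.5 1.9 0 0 0 0 0.65;0.5 1.9 0 0 0 0 0.65"

```text
clock: 22.85
tool_pos: [527.6, 220.5, 47.6]
orientation: [-0.003, 0.135, 0.991, -0.003]
ft_force: [-8.6, -7.5, 10.1]
finger_gap: 0.579
grasp_force: 64.4
```

Call:
jog_arm:
  targets: "0.2 0.7 0 0 0 0 0.65;0.4 1.4 0 0 0 0 0.65;0.4 1.4 0 0 0 0 0.65"

```text
clock: 23.1
tool_pos: [527.8, 221.1, 47.6]
orientation: [-0.003, 0.135, 0.991, -0.004]
ft_force: [-10.1, -10.1, 10.6]
finger_gap: 0.578
grasp_force: 64.5
```

Call:
jog_arm:
  targets: "0.2 0.7 0 0 0 0 0.65;0.4 1.4 0 0 0 0 0.65;0.4 1.4 0 0 0 0 0.65"

```text
clock: 23.35
tool_pos: [527.8, 221.2, 47.6]
orientation: [-0.003, 0.136, 0.991, -0.005]
ft_force: [-10.7, -14.8, 13.7]
finger_gap: 0.58
grasp_force: 64.7
```

Call:
jog_arm:
  targets: "0.2 0.7 0 0 0 0 0.65;0.3 1 0 0 0 0 0.65;0.3 1 0 0 0 0 0.65"

```text
clock: 23.6
tool_pos: [527.8, 221.3, 47.6]
orientation: [-0.003, 0.136, 0.991, -0.006]
ft_force: [-12.9, -18.0, 14.9]
finger_gap: 0.581
grasp_force: 64.9
```

```bash
python3 - <<'E'
from h import *
turn(164.6);print(status.get_obs()["ft_torque"])
E
```

```text
yaw 164.39 turn [ 0.63 -0.47  0.21] pos [527.8 221.3  47.6] F [-12.9 -18.   14.9] gap 0.581 t 23.6
[-3.48925464  2.37656729 -0.43977385]
```

Call:
jog_arm:
  targets: "-1 -2.5 1 0 0 0 0.65;-1 -2.5 1 0 0 0 0.65"

```text
clock: 23.77
tool_pos: [527.7, 221.1, 47.7]
orientation: [-0.003, 0.135, 0.991, -0.003]
ft_force: [-5.1, -7.4, 2.5]
finger_gap: 0.579
grasp_force: 63.5
```

Call:
jog_arm:
  targets: "0 0 0 0 0 0 0.5;0 0 0 0 0 0 0.25;0 0 0 0 0 0 0.15;0 0 0 0 0 0 0.15;0 0 20 0 0 0 0.15;0 0 50 0 0 0 0.15;0 0 50 0 0 0 0.15"

```text
clock: 24.35
tool_pos: [532.4, 225.1, 103.7]
orientation: [0.002, 0.134, 0.991, 0.001]
ft_force: [1.2, 0.4, -0.2]
finger_gap: 0.854
grasp_force: 0.0
```

```bash
python3 - <<'E'
from h import *
turn(164.6)
T=viewer.grab_frame("top");S=viewer.grab_frame("side")
u=np.array([.964,-.2656]);v=np.array([.2656,.964]);o=np.array([566.8,212.])
for a,b in((50,26),(50,-26),(-50,-26),(-50,26)):
    P=np.r_[o+a*u+b*v,53];print(proj("top",P).round(1),proj("side",P).round(1))
pt=lambda n,a,b:proj(n,np.r_[o+a*u+b*v,53])
edge(S,"side",pt("side",-50,26),pt("side",0,26),53,label="side +y edge")
edge(S,"side",pt("side",-50,26),pt("side",-50,-26),53,label="side rear edge")
edge(S,"side",pt("side",-50,-26),pt("side",50,-26),53,label="side -y edge")
edge(T,"top",pt("top",50,-26),pt("top",-50,-26),53,label="top -y edge")
print("pt should satisfy u.p=",o@u-50,"v.p=",o@v+26,o@v-26)
E
```

```text
yaw 164.59 turn [-0.11  0.2   0.01] pos [532.4 225.1 103.7] F [ 1.2  0.4 -0.2] gap 0.854 t 24.35
[241.4 207.7] [307.  274.5]
[259.5 213.3] [315.6 257. ]
[248.3 248.5] [359.4 269.8]
[230.2 242.8] [352.7 288.6]
side +y edge ang -15.24 pt 553.1 245.1 res 0.24
side rear edge ang 73.37 pt 516.3 226.6 res 0.21
side -y edge ang -15.71 pt 561.3 182.6 res 1.38
top -y edge ang -16.66 pt 554.1 188.5 res 0.75
pt should satisfy u.p= 440.0879999999999 v.p= 380.91008 328.91008
```

Call:
jog_arm:
  targets: "-38 5 0 0 0 0 1;-38 5 0 0 0 0 1;-38 5 0 0 0 0 1;-38 5 -10 0 0 0 1;-38 5 -25 0 0 0 1;-38 5 -40 0 0 0 1;-38 5 -51 0 0 0 1;-38 5 -51 0 0 0 1;-38 5 -51 0 0 0 1;-38 5 -51 0 0 0 1"

```text
clock: 25.28
tool_pos: [492.1, 228.9, 47.7]
orientation: [-0.002, 0.134, 0.991, -0.001]
ft_force: [0.4, 0.3, -0.7]
finger_gap: 0.002
grasp_force: 0.0
```

Call:
jog_arm:
  targets: "3 -0.8 0 0 0 0 1;6 -1.6 0 0 0 0 1;9 -2.4 0 0 0 0 1;9 -2.4 0 0 0 0 1"

```text
clock: 25.62
tool_pos: [501.6, 226.4, 47.9]
orientation: [-0.001, 0.134, 0.991, -0.001]
ft_force: [-0.0, -0.3, 0.5]
finger_gap: -0.002
grasp_force: 0.0
```

Call:
jog_arm:
  targets: "1.5 -0.4 1 0 0 0 1;2.9 -0.8 2 0 0 0 1;2.9 -0.8 2 0 0 0 1"

```text
clock: 25.87
tool_pos: [503.8, 225.6, 49.8]
orientation: [-0.002, 0.134, 0.991, -0.001]
ft_force: [-0.4, 0.4, -0.8]
finger_gap: 0.002
grasp_force: 0.0
```

Call:
jog_arm:
  targets: "1 -0.3 0 0 0 0 1;1.9 -0.5 0 0 0 0 1;1.9 -0.5 0 0 0 0 1"

```text
clock: 26.12
tool_pos: [505.4, 225.1, 49.4]
orientation: [-0.002, 0.134, 0.991, -0.001]
ft_force: [-0.1, 0.3, -0.6]
finger_gap: -0.003
grasp_force: 0.0
```

Call:
jog_arm:
  targets: "1 -0.3 0 0 0 0 1;1.9 -0.5 0 0 0 0 1;1.9 -0.5 0 0 0 0 1"

```text
clock: 26.37
tool_pos: [505.9, 224.9, 49.3]
orientation: [-0.003, 0.134, 0.991, -0.001]
ft_force: [-4.9, 1.4, 2.4]
finger_gap: -0.004
grasp_force: 2.8
```

Call:
jog_arm:
  targets: "1 -0.3 0 0 0 0 1;1.9 -0.5 0 0 0 0 1;1.9 -0.5 0 0 0 0 1"

```text
clock: 26.62
tool_pos: [506.0, 224.8, 49.2]
orientation: [-0.005, 0.134, 0.991, -0.0]
ft_force: [-10.9, 3.0, 6.6]
finger_gap: -0.001
grasp_force: 6.0
```

Call:
jog_arm:
  targets: "-14 3.8 0 0 0 0 1;-14 3.8 30 0 0 0 1;-14 3.8 60 0 0 0 1;10 -25 60 0 0 0 1;35 -50 60 0 0 0 1;62 -77 60 0 0 0 1;62 -77 60 0 0 0 1;62 -77 30 0 0 0 1;62 -77 0 0 0 0 1;62 -77 0 0 0 0 1"

```text
clock: 27.45
tool_pos: [567.8, 146.0, 43.9]
orientation: [-0.006, 0.135, 0.991, -0.003]
ft_force: [-0.7, -0.5, -1.4]
finger_gap: 0.003
grasp_force: 0.0
```

Call:
jog_arm:
  targets: "0 0 0 0 0 0 1;0 0 0 0 0 0 1"

```text
clock: 27.62
tool_pos: [571.5, 147.4, 50.6]
orientation: [-0.001, 0.134, 0.991, -0.001]
ft_force: [-0.2, 0.1, 0.1]
finger_gap: 0.0
grasp_force: 0.0
```

Call:
jog_arm:
  targets: "1 4 0 0 0 0 1;2 8 0 0 0 0 1;3.5 12.5 0 0 0 0 1;3.5 12.5 0 0 0 0 1"

```text
clock: 27.95
tool_pos: [575.5, 160.9, 50.5]
orientation: [-0.001, 0.134, 0.991, -0.0]
ft_force: [-0.0, -0.6, -1.0]
finger_gap: 0.002
grasp_force: 0.0
```

Call:
jog_arm:
  targets: "0.5 2 0 0 0 0 1;1 3.8 0 0 0 0 1;1 3.8 0 0 0 0 1"

```text
clock: 28.2
tool_pos: [575.7, 163.8, 49.5]
orientation: [-0.002, 0.134, 0.991, -0.001]
ft_force: [0.3, 0.3, 0.3]
finger_gap: 0.004
grasp_force: 0.0
```

Call:
jog_arm:
  targets: "0.3 1 0 0 0 0 1;0.7 2.5 0 0 0 0 1;0.7 2.5 0 0 0 0 1"

```text
clock: 28.45
tool_pos: [576.4, 166.0, 49.4]
orientation: [-0.002, 0.134, 0.991, -0.001]
ft_force: [-0.4, -0.2, -1.1]
finger_gap: -0.0
grasp_force: 0.0
```

Call:
jog_arm:
  targets: "0.3 1 0 0 0 0 1;0.7 2.5 0 0 0 0 1;0.7 2.5 0 0 0 0 1"

```text
clock: 28.7
tool_pos: [577.1, 168.6, 49.4]
orientation: [-0.002, 0.134, 0.991, -0.001]
ft_force: [0.4, 0.8, -0.2]
finger_gap: 0.002
grasp_force: 0.0
```

Call:
jog_arm:
  targets: "0.3 1 0 0 0 0 1;0.5 1.9 0 0 0 0 1;0.5 1.9 0 0 0 0 1"

```text
clock: 28.95
tool_pos: [577.6, 170.5, 49.4]
orientation: [-0.002, 0.134, 0.991, -0.001]
ft_force: [1.2, -0.1, -0.3]
finger_gap: 0.002
grasp_force: 0.0
```

Call:
jog_arm:
  targets: "0.3 1 0 0 0 0 1;0.5 1.9 0 0 0 0 1;0.5 1.9 0 0 0 0 1"

```text
clock: 29.2
tool_pos: [578.1, 172.4, 49.4]
orientation: [-0.002, 0.134, 0.991, -0.001]
ft_force: [-0.1, 0.5, 0.4]
finger_gap: 0.0
grasp_force: 0.0
```

Call:
jog_arm:
  targets: "0.3 1 0 0 0 0 1;0.5 1.9 0 0 0 0 1;0.5 1.9 0 0 0 0 1"

```text
clock: 29.45
tool_pos: [578.3, 173.2, 49.4]
orientation: [-0.002, 0.134, 0.991, -0.002]
ft_force: [-0.1, -4.8, 1.4]
finger_gap: 0.0
grasp_force: 2.4
```

Call:
jog_arm:
  targets: "0.3 1 0 0 0 0 1;0.5 1.9 0 0 0 0 1;0.5 1.9 0 0 0 0 1"

```text
clock: 29.7
tool_pos: [578.4, 173.3, 49.3]
orientation: [-0.002, 0.135, 0.991, -0.004]
ft_force: [-1.9, -10.8, 3.4]
finger_gap: -0.0
grasp_force: 5.6
```

Call:
jog_arm:
  targets: "0.3 1 0 0 0 0 1;0.3 1 0 0 0 0 1"

```text
clock: 29.87
tool_pos: [578.4, 173.4, 49.4]
orientation: [-0.002, 0.135, 0.991, -0.005]
ft_force: [-3.2, -13.9, 5.3]
finger_gap: -0.005
grasp_force: 7.2
```

Call:
jog_arm:
  targets: "-4 -14 0 0 0 0 1;-4 -14 35 0 0 0 1;-4 -14 60 0 0 0 1;-30 5 60 0 0 0 1;-58 28 60 0 0 0 1;-85 52 60 0 0 0 1;-85 52 60 0 0 0 1;-85 52 30 0 0 0 1;-85 52 0 0 0 0 1;-85 52 0 0 0 0 1"

```text
clock: 30.7
tool_pos: [491.1, 227.9, 44.6]
orientation: [-0.005, 0.134, 0.991, -0.002]
ft_force: [-0.7, -1.6, -0.5]
finger_gap: 0.003
grasp_force: 0.0
```

Call:
jog_arm:
  targets: "0 0 0 0 0 0 1;3 -0.8 0 0 0 0 1;6 -1.6 0 0 0 0 1;6 -1.6 0 0 0 0 1"

```text
clock: 31.03
tool_pos: [502.3, 227.7, 51.2]
orientation: [-0.0, 0.135, 0.991, 0.0]
ft_force: [0.2, 0.1, 0.6]
finger_gap: 0.003
grasp_force: 0.0
```

Call:
jog_arm:
  targets: "1 -0.5 0 0 0 0 1;1.9 -0.7 0 0 0 0 1;1.9 -0.7 0 0 0 0 1"

```text
clock: 31.28
tool_pos: [502.7, 226.7, 49.9]
orientation: [-0.001, 0.134, 0.991, -0.001]
ft_force: [0.6, 0.1, -0.9]
finger_gap: 0.0
grasp_force: 0.0
```

Call:
jog_arm:
  targets: "1 -0.3 0 0 0 0 1;1.9 -0.5 0 0 0 0 1;1.9 -0.5 0 0 0 0 1"

```text
clock: 31.53
tool_pos: [504.2, 226.2, 49.4]
orientation: [-0.002, 0.134, 0.991, -0.001]
ft_force: [0.1, -0.4, 0.1]
finger_gap: 0.001
grasp_force: 0.0
```

Call:
jog_arm:
  targets: "1 -0.3 0 0 0 0 1;1.9 -0.5 0 0 0 0 1;1.9 -0.5 0 0 0 0 1"

```text
clock: 31.78
tool_pos: [506.0, 225.7, 49.4]
orientation: [-0.002, 0.134, 0.991, -0.001]
ft_force: [-0.2, 1.0, 1.0]
finger_gap: -0.003
grasp_force: 0.1
```

Call:
jog_arm:
  targets: "1 -0.3 0 0 0 0 1;1.9 -0.5 0 0 0 0 1;1.9 -0.5 0 0 0 0 1"

```text
clock: 32.03
tool_pos: [506.2, 225.6, 49.3]
orientation: [-0.004, 0.134, 0.991, -0.001]
ft_force: [-6.4, 2.4, 4.3]
finger_gap: -0.004
grasp_force: 3.6
```

Call:
jog_arm:
  targets: "-14 3.8 0 0 0 0 1;-20 5 30 0 0 0 1;-40 -20 70 0 0 0 1;-70 -60 100 0 0 0 1;-100 -100 120 0 0 0 1;-130 -140 120 0 0 0 1;-160 -180 120 0 0 0 1;-160 -180 120 0 0 0 1"

```text
clock: 32.7
tool_pos: [353.0, 52.1, 169.2]
orientation: [-0.001, 0.134, 0.991, -0.001]
ft_force: [1.1, -0.6, 0.5]
finger_gap: 0.0
grasp_force: 0.0
```

```bash
python3 - <<'E'
from h import *
turn(164.6)
T=viewer.grab_frame("top");S=viewer.grab_frame("side")
u=np.array([.964,-.2656]);v=np.array([.2656,.964]);o=np.array([566.8,212.])
pt=lambda n,a,b:proj(n,np.r_[o+a*u+b*v,53])
edge(S,"side",pt("side",-50,26),pt("side",0,26),53,label="side +y edge")
edge(S,"side",pt("side",-50,26),pt("side",-50,-26),53,label="side rear edge")
edge(T,"top",pt("top",50,-26),pt("top",-50,-26),53,label="top -y edge")
edge(T,"top",pt("top",-50,26),pt("top",-50,-26),53,label="top rear edge")
edge(T,"top",pt("top",-50,26),pt("top",0,26),53,label="top +y edge")
t0=cv2.imread("pics/t0_full.png")[:,:,::-1]
d=np.abs(T.astype(int)-t0).max(2)>50
n,l,st,c=cv2.connectedComponentsWithStats(d.astype(np.uint8))
print([(st[i].tolist()) for i in range(1,n) if st[i][4]>12])
E
```

```text
yaw 164.65 turn [ 0.09 -0.1  -0.05] pos [353.   52.1 169.2] F [ 1.1 -0.6  0.5] gap 0.0 t 32.7
side +y edge ang -14.97 pt 547.0 246.7 res 0.36
side rear edge ang 73.38 pt 515.4 223.3 res 0.25
top -y edge ang -16.21 pt 553.4 188.7 res 0.18
top rear edge ang 74.52 pt 518.4 223.7 res 0.19
top +y edge ang -15.35 pt 549.1 244.2 res 0.11
[[403, 184, 18, 4, 23], [231, 209, 29, 36, 452], [394, 222, 20, 13, 209], [305, 242, 12, 22, 219], [238, 246, 8, 2, 13], [282, 312, 22, 9, 37], [270, 322, 41, 9, 98], [277, 334, 23, 11, 111], [306, 346, 19, 54, 342], [527, 370, 60, 30, 1058], [259, 373, 46, 27, 887], [240, 376, 16, 24, 274], [326, 396, 5, 4, 17], [579, 397, 17, 3, 37]]
```

```bash
python3 -c "
from h import *
print(order.sign_off())"
```

```text
the job is handed in; nothing more can be done
None
```

The job is handed in at 32.7 s of the 58 s allowed: the offcut is in the bin, the bottom plate lies flat in the jig against both stops and released, the other plates have dropped flat in the magazine, and the final top picture shows no change at the drill, tape or screwdriver.

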